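# Roll the knurled wheel two turns looser on the drill clamp

## Task

Loosen the blue drill clamp by rolling a fingertip across the top of its knurled wheel, anticlockwise as seen from the wheel end of the clamp (stroke after stroke, the way the black arrow on the board points), counting as you go: stop when the yellow mark on the rim has come up to the top for the second time, leave it there between the white pointers, and let go. Only touch the wheel, do not grasp it; leave the wooden block lying in the clamp, and do not lift or shove anything else on the table.

Things in the scene. Friction and masses are not known exactly. Their poses are not given: they have to be found in the camera images.
- clamp: Blue drill clamp fixed on a white board (300 x 200 x 6 mm: x -60 to 240, y -100 to 100 mm). Origin on the table top, right below the wheel's middle; x runs along the spindle from the wheel to the jaws, y to the left of it, z up. A flat black arrow on the board before the wheel points to +y. The clamp may stand turned.
- wheel_top (a point): Highest point of the wheel's rim when unpressed, mid-width, 80 mm above the table; fixed to the clamp, axes as clamp (does not turn). Wheel bearing is sprung: the wheel gives straight down under a fingertip, starting at about 3.5 N plus 1 N per mm, to a stop 6 mm down. Pressed 2 to 4 mm down, a fingertip drags the rim without slipping.
- wheel (a joint): Turn of the wheel, rad. 0 = tight (a stop), yellow mark at the top; grows as loosened: the top of the rim moves to the clamp's +y, anticlockwise seen looking along +x. Starts 0.5 to 1.6 past tight; the mark is at the top again at 6.28 (first time) and 12.57 (second time); stop at 18.85. Stiff (0.05 N m, 1.6 N at the rim), stays where it is left.
- mark (a point): Middle of the yellow mark (8 mm wide) on the rim; it turns with the wheel. The wheel: grey knurled metal, 64 mm in diameter, 22 mm wide, axis level along the clamp's x, 48 mm above the table.
- cheek (a point): Top middle of the near blue cheek, 19 mm in front of the wheel's middle (an equal one stands 19 mm behind it). Each is 10 mm thick, 56 mm wide, its top 58 mm above the table, with a small white pointer up to 70 mm; the rim stands bare above them.
- jaw: Moving blue jaw, x 81 to 99 mm on the clamp at tight, 66 mm wide, top 65 mm above the table; backs off towards the wheel by 6 mm a turn as the wheel is loosened. It sits on the wheel's sprung spindle and dips with it. Origin at the middle of its underside. The fixed jaw stands at x 164 to 180 mm, top 66 mm above the table.
- block: Light wooden block with two drilled holes, 60 x 44 x 34 mm, lying loose between the jaws on the clamp's bed; origin at the centre of its underside, 18 mm above the table. It stays where it is.
- marker: Black marker pen, 12 mm thick, 132 mm long, lying on the board beside the clamp; origin at its middle, underside. Bystander.
- spare_block: A second wooden block, 60 x 44 x 34 mm, on the table to the left of the board. Origin at the centre of its underside. Bystander.
- glue: White glue bottle with a blue label and an orange cap, 44 mm across, 110 mm tall, standing to the right of the board. Origin at the centre of its underside. Bystander.
- tub: White tub with a yellow band, 132 mm across, 135 mm tall, at the left side of the table. Origin at the centre of its underside. Bystander.
- drill: Orange and black cordless drill lying on its side, 60 mm high, about 210 x 190 mm, at the right side of the table. Origin under its motor housing. Bystander.
- screwdriver: Screwdriver with a red handle lying at the right side of the table. Origin at its underside. Bystander.
Not all that is in view belongs to the job. What is shaped like the block but grey, purple or red is not meant.

How it is judged (in metres and radians):
On the way, in this order (a step that is already met when the one before it is completed fails the run):
1. the yellow mark has come to the top for the first time (value of joint wheel above 6.1 rad).
2. the yellow mark is at the top for the second time (value of joint wheel between 12.166 and 12.966 rad), for 0.2 s.
At the end, for the whole second after the job is handed in: The wheel rests with its yellow mark at the top for the second time since tight (joint at 12.57 within 0.4 rad, about 23 degrees), the wooden block lies level in the clamp within 12 mm of its place, and no bystander has been moved more than 30 mm (the spare block: 20 mm) (all of step 2 and velocity of joint wheel between -0.05 and 0.05 rad/s and distance of block from where it was at the start of the episode below 0.012 m and angle between block's own z axis and vertical below 0.1 rad and distance of each of marker, glue, tub, drill, screwdriver from where it was at the start of the episode below 0.03 m and distance of spare_block from where it was at the start of the episode below 0.02 m); the robot touches nothing.
It fails at once if the wooden block is lifted or pushed out of its place in the clamp (distance of block from where it was at the start of the episode above 0.012 m or z of block in the frame of clamp above 0.026 m).
It fails at once if another thing on the table is lifted or shoved away (distance of any of marker, glue, tub, drill, screwdriver from where it was at the start of the episode above 0.03 m or distance of spare_block from where it was at the start of the episode above 0.02 m).
It also fails if it takes over 61 s, if anything falls off the work surface, if the arm or the gripper's body presses on something with over 40 N, if the wrist force passes 120 N, or if a joint passes its speed limit or range.

## Robot

A 6-joint arm with a two-finger parallel gripper is mounted at the origin on the work surface. World frame = base frame: x ahead of the robot, y to its left, z up, the work surface at z = 0. Lengths are in mm, angles in rad, forces in N, time in s.
With the tool pointing down it reaches from about 275 to 850 mm from the base axis. Payload 19 kg.
Tool frame: the origin (TCP) lies on the centre line of the jaws, within the pads' length; the fingertips stand 17 mm ahead of it and the grasp point (between the pads) lies 2 mm behind it; z points along the fingers, y is the direction in which the jaws open and shut (so a half turn about z gives the same grasp; the last joint's range is limited). The gripper opens to 85 mm and grips with 20 to 120 N. Pads are 22 mm wide; open, the fingers measure 114 mm over their backs; the gripper's body (76 mm by 85 mm) begins 54 mm behind the grasp point. The pads swing forward as they close: fully open they stand 13 mm farther back than shut.
Start: joints at [-1.293, 0.15, 1.437, -0, 1.554, -0.134], TCP at [230.121, -526.912, 248.267] pointing down, gripper open.
Joint ranges: [-2.8, 2.8], [-0.68, 2.1], [0.12, 2.68], [-1.39, 4.53], [0.16, 2.79], [-2.81, 2.81]. Speed limits (rad/s): [1.89, 1.89, 2.22, 3.01, 3.01, 3.01].

## Interface

Orientations are given as a unit quaternion [w, x, y, z].
In Python, from rig import * gives the robot as it stands.
- The arm moves only by the tool play_rows, never from a script. Its argument "motion" is text: rows parted by semicolons, each of 5 numbers parted by spaces: the opening in per cent of the stroke, from 0 (shut) to 100 (fully open), then the shift along the tool's x, y, z in cm, then the turn about the tool's z in degrees. In form: hand x y z spin; .... A call has 1 to 5 rows; each row is the pose to reach, as a shift and turn from the pose commanded when the call began, along the tool's axes at that moment; what a row does not reach only later rows make up. A row lasts 1/10 s, in which the tool goes at most 50 mm and 8.59 degrees, less where a joint would pass 70% of its speed; a pose out of reach is approached as far as the arm can. A call with a gripper value outside its range is refused whole. The fingers move at their own pace and stop on an object; the grip force is fixed at half the most. Time passes only in rows, so rows that repeat a pose let the fingers close. It gives the time, the measured TCP pose, the force and the opening at its end, in the units of the state.
- state(): the state, without advancing time (a new reading comes with each control period).
- grab_frame(name): name is "side" or "top" or "wrist"; returns a dict with "image" (480x640x3 uint8, red, green, blue), "camera_matrix" (3x3 intrinsics, pixels), "distortion" ([k1, k2, p1, p2, k3] as OpenCV has them; the pictures are not rectified), "rvec" (rotation vector, rad) and "tvec" (3), from world to camera coordinates, as OpenCV has them. Camera axes: x right, y down, z forward; pixel columns grow to the right and rows downward; lengths in mm; the calibration is good to about 2 mm. A picture is of the moment at which its call begins. There is no depth.
- close_job(): hands the job in, once; it reports no verdict.
Trained networks look in the newest picture that a camera, given by its name, has taken for a name from the list of things; names that differ only in an ending like _2 or _b are one class to them, and where a whole thing is asked for, a point or a joint stands for the part that bears it (a point fixed in the world has none). Each returns a list of dicts, best first, with "conf" (0 to 1); they miss things now and then, are a little off and sometimes report something else, mostly with a low value. They report only what shows in the picture. A call takes as long as a camera call. They do not tell look-alikes from the thing itself.
- look_for(target, camera): "location" ([row, column] in pixels, amid what is visible of it).
- trace(target, camera): "pixels" (480x640 bool, what is visible of it) and "location" ([row, column] in pixels, amid what is visible of it).
The state is a dict: "t": time; "qpos": joint angles; "qd": joint speeds; "tau": joint torques, N m; "eef_pos": TCP position; "eef_rot": TCP orientation; "contact_force": force on the tool from outside, world axes, zero at the start; "torque": the same for the moment, N m; "opening": opening from 0.0 (shut) to 1.0 (fully open).
Only numpy, scipy, OpenCV 4.12 (cv2) and the standard library are available. Lean on these libraries where they do the work, as an engineer would, in place of code of your own. Each camera call takes 0.05 s, during which the arm holds its last target.

## Working session

There is one attempt and no reset: what is moved stays moved. The work goes in short steps, Python scripts to look and compute and a tool call to move; the robot and the scene stay as the last step left them, time stands still between calls to the robot, and variables do not carry over. Pictures are saved under pics/ and viewed, and the job is handed in when it is done.

Besides the shell and the picture viewer there is one more tool, called by a JSON object that holds its "method" and its "body", one argument or row to a line. play_rows: Moves the arm, as the interface text tells. Its arguments: {"type":"object","properties":{"motion":{"type":"string"}},"required":["motion"]}

```bash
ls; mkdir -p pics
python3 - <<'E'
from rig import *
import cv2,numpy as np
s=state();print({k:np.round(v,3) for k,v in s.items()})
for n in ["side","top"]:
    f=grab_frame(n);cv2.imwrite(f"pics/{n}0.png",f["image"][:,:,::-1])
    print(n,f["camera_matrix"].tolist(),f["distortion"],f["rvec"],f["tvec"])
    for t in ["clamp","wheel","mark","cheek","jaw","block","wheel_top"]:
        print(t,[(np.round(d["location"],1).tolist(),round(float(d["conf"]),2)) for d in look_for(t,n)][:3])
E
```

```text
pics
{'t': np.float64(0.0), 'qpos': array([-1.293,  0.151,  1.438, -0.   ,  1.554, -0.134]), 'qd': array([ 0.001, -0.002, -0.001, -0.   , -0.001, -0.001]), 'tau': array([ 0.0000e+00, -7.1304e+01, -5.7087e+01, -0.0000e+00,  9.0000e-03,
       -0.0000e+00]), 'eef_pos': array([ 230.033, -526.734,  247.671]), 'eef_rot': array([-0.001,  0.979,  0.204, -0.   ]), 'contact_force': array([-0.769,  0.932, -0.006]), 'torque': array([-0.017, -0.044, -0.024]), 'opening': np.float64(1.001)}
side [[442.5853770994281, 0.0, 317.75488002968416], [0.0, 442.5853770994281, 245.24003468433082], [0.0, 0.0, 1.0]] [-0.08140249  0.          0.          0.          0.        ] [ 0.34189788 -2.80675986  1.16789603] [ 535.223603    160.84121076 1130.99459325]
clamp [([231.6, 298.3], 0.95)]
wheel [([227.9, 321.7], 0.69), ([261.8, 268.7], 0.19)]
mark [([227.1, 317.7], 0.66)]
cheek [([193.2, 384.9], 0.58), ([231.7, 301.4], 0.56)]
jaw [([219.6, 295.1], 0.73)]
block [([291.7, 281.9], 0.88), ([240.1, 389.2], 0.87), ([187.9, 349.2], 0.58)]
wheel_top [([231.5, 303.2], 0.97)]
top [[510.3476745526627, 0.0, 321.7073354941905], [0.0, 510.3476745526627, 239.7983827590209], [0.0, 0.0, 1.0]] [-0.14504551  0.          0.          0.          0.        ] [ 2.20859466 -2.17892677  0.12128181] [ -19.73504972  549.79377385 1181.66820064]
clamp [([201.5, 370.3], 0.64)]
wheel [([231.3, 366.0], 0.9)]
mark [([232.3, 365.0], 0.62)]
cheek [([202.0, 371.0], 0.87)]
jaw [([196.2, 377.4], 0.51)]
block [([168.9, 464.7], 0.9), ([246.3, 463.0], 0.65), ([210.4, 268.6], 0.63)]
wheel_top [([206.5, 372.2], 0.86)]
```

View pics/side0.png

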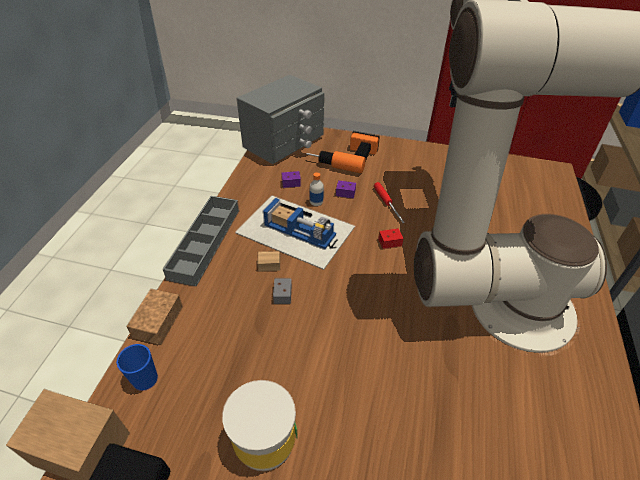

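View pics/top0.png

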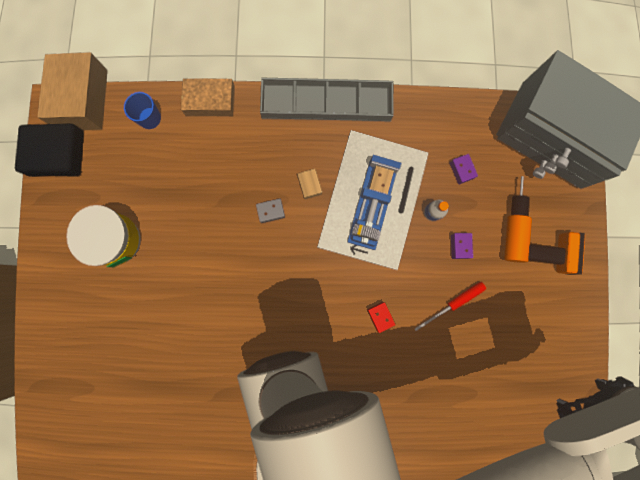

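The top view shows the single clamp on its white board, with the wheel at about (row 231, col 366) and the black arrow at about (250, 359). Several things look like the wooden block: the spare at (183, 309), a grey one at (211, 270), purple ones at (168, 464) and (246, 463), and a red one at (317, 381). None of them looks like the clamp wheel, so next I measure the board corners.

```bash
cat > h.py <<'E'
from rig import *
import cv2,numpy as np
from scipy.spatial.transform import Rotation as R
def cam(f):
    return f["camera_matrix"],f["distortion"],np.array(f["rvec"],float),np.array(f["tvec"],float)
def ray(f,uv,z):
    K,D,r,t=cam(f); n=cv2.undistortPoints(np.array([[uv]],float),K,D)[0,0]
    M=cv2.Rodrigues(r)[0]; o=-M.T@t.ravel(); d=M.T@np.array([n[0],n[1],1.])
    return o+d*(z-o[2])/d[2]
def proj(f,P):
    K,D,r,t=cam(f); return cv2.projectPoints(np.array(P,float).reshape(-1,3),r,t,K,D)[0].reshape(-1,2)
def crop(f,c,w,h,s,name,marks=()):
    im=f["image"][:,:,::-1].copy(); 
    x0=int(c[0]-w/2);y0=int(c[1]-h/2)
    x0=max(x0,0);y0=max(y0,0)
    o=cv2.resize(im[y0:y0+h,x0:x0+w],None,fx=s,fy=s,interpolation=cv2.INTER_CUBIC)
    for m in marks: cv2.circle(o,(int((m[0]-x0+.5)*s),int((m[1]-y0+.5)*s)),3,(0,0,255),1)
    cv2.imwrite(name,o)
E
python3 - <<'E'
from h import *
f=grab_frame("top"); im=f["image"]
hsv=cv2.cvtColor(im,cv2.COLOR_RGB2HSV)
m=((hsv[...,1]<50)&(hsv[...,2]>150)).astype(np.uint8); m[:100]=0;m[290:]=0;m[:,:300]=0;m[:,432:]=0
m=cv2.morphologyEx(m,cv2.MORPH_OPEN,np.ones((3,3)))
c=max(cv2.findContours(m,0,2)[0],key=cv2.contourArea)
h=cv2.convexHull(c); ap=cv2.approxPolyDP(h,8,True).reshape(-1,2);print(ap)
P=np.array([ray(f,p,6) for p in ap]);print(P.round(1), [np.linalg.norm(P[i]-P[i-1]).round(1) for i in range(len(P))])
# fit pose: model rectangle
from scipy.optimize import minimize,least_squares
mod=np.array([[-60,-100,6],[240,-100,6],[240,100,6],[-60,100,6]],float)
g=np.array([ap[np.argmax(ap[:,1])],ap[np.argmax(ap[:,0])],ap[np.argmin(ap[:,1])],ap[np.argmin(ap[:,0])]],float)
def W(p,M): c,s=np.cos(p[2]),np.sin(p[2]);return np.c_[p[0]+c*M[:,0]-s*M[:,1],p[1]+s*M[:,0]+c*M[:,1],M[:,2]]
s=least_squares(lambda p:(proj(f,W(p,mod))-g).ravel(),[600,-100,-.3]);print(s.x,s.fun.round(2))
# refine: mask overlap
q=[[0,0,80],[-19,0,58],[19,0,58],[90,0,65],[172,0,66]]
pts=proj(f,np.vstack([W(s.x,np.array(q,float)),W(s.x,mod)]));print(pts)
crop(f,(372,200),130,150,4,"pics/topc.png",pts)
fs=grab_frame("side")
pts=proj(fs,np.vstack([W(s.x,np.array(q,float)),W(s.x,mod)]))
crop(fs,(298,228),130,100,6,"pics/sidec.png",pts)
E
```

```text
[[351 131]
 [426 153]
 [397 268]
 [319 247]]
[[ 820.6  -81.5    6. ]
 [ 770.  -267.5    6. ]
 [ 486.1 -194.4    6. ]
 [ 534.    -6.5    6. ]] [np.float64(296.2), np.float64(192.8), np.float64(293.2), np.float64(193.9)]
[ 5.65761840e+02 -1.14915495e+02 -2.54902571e-01] [ 0.87  1.52  1.84 -1.05 -1.13 -1.07 -1.47  0.43]
[[367.96056167 231.45833918]
 [364.70131934 240.31902136]
 [368.91792536 224.48037244]
 [377.09652428 194.67793604]
 [385.96808879 161.1338885 ]
 [397.86898601 269.5171092 ]
 [427.8380527  151.95465498]
 [349.8698136  129.92675713]
 [317.52952338 247.43454105]]
```

View pics/topc.png

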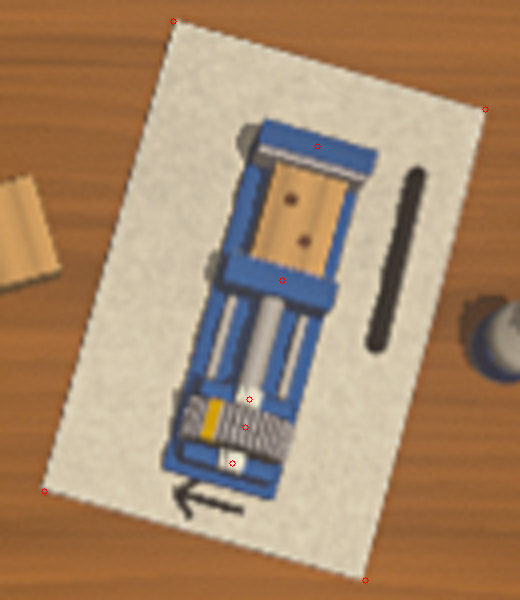

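View pics/sidec.png

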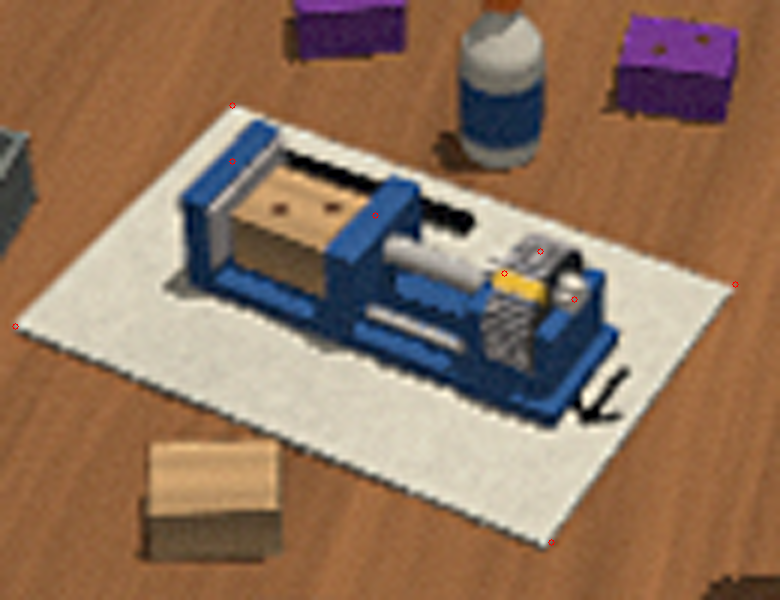

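The fitted pose projects onto the clamp well in both views: board corners, jaws, pointers and wheel top all line up. Wheel top is about (566, -115, 80) with yaw -0.255. The mark sits left of the top, roughly 0.8 rad past it. I'll work out the approach.

```bash
cat >> h.py <<'E'
C=np.array([565.8,-114.9]);YAW=-0.2549
cx=np.array([np.cos(YAW),np.sin(YAW)]);cy=np.array([-np.sin(YAW),np.cos(YAW)])
def where():
    s=state();p=np.array(s["eef_pos"]);q=s["eef_rot"];r=R.from_quat([q[1],q[2],q[3],q[0]]).as_matrix()
    d=p[:2]-C
    print("t",round(float(s["t"]),2),"tcp",p.round(1),"clampxy",round(d@cx,1),round(d@cy,1),"tipz",round(p[2]-17,1),"F",np.array(s["contact_force"]).round(1),"open",round(float(s["opening"]),2),"yaw",round(float(np.arctan2(r[1,0],r[0,0])),3),"tilt",np.round(r[:2,2],4))
    return s,p,r
def shift(x,y,z):
    s,p,r=where(); t=np.r_[C+cx*x+cy*y,z]
    yaw=np.arctan2(r[1,0],r[0,0])
    print("shift cm",((r.T@(t-p))/10).round(2),"spin deg",np.degrees(yaw-YAW).round(1))
E
python3 -c "
from h import *
shift(0,-15,200)"
```

```text
t 0.9 tcp [ 230.1 -526.9  248.3] clampxy -221.0 -483.3 tipz 231.3 F [ 0.4 -0.1  0.5] open 1.0 yaw 0.412 tilt [-0.0001  0.0001]
shift cm [ 46.33 -23.14   4.83] spin deg 38.2
```

{"method": "play_rows", "body": {
  "motion": "0 4.2 -2.1 0 7.6; 0 8.4 -4.2 0 15.2; 0 12.6 -6.3 0 22.9; 0 16.8 -8.4 0 30.5; 0 21 -10.5 0 38.2"
}}

```text
t: 1.4
eef_pos: [378.1, -349.4, 248.5]
eef_rot: [0.0, 0.993, -0.122, 0.0]
contact_force: [1.1, -1.0, -0.4]
opening: 0.143
```

```bash
python3 -c "
from h import *
shift(0,-15,200)"
```

```text
t 1.4 tcp [ 378.1 -349.4  248.5] clampxy -122.5 -274.3 tipz 231.5 F [ 1.1 -1.  -0.4] open 0.14 yaw -0.245 tilt [ 0.0003 -0.0002]
shift cm [ 12.52 -25.8    4.85] spin deg 0.6
```

{"method": "play_rows", "body": {
  "motion": "0 2 -4 0 0; 0 4.2 -8.5 1 0; 0 6.5 -13 2 0; 0 8.7 -17.5 3 0; 0 10.5 -21.5 4.5 0"
}}

```text
t: 1.9
eef_pos: [531.5, -165.3, 203.7]
eef_rot: [0.0, 0.993, -0.119, 0.001]
contact_force: [0.8, -1.7, -0.2]
opening: 0.003
```

```bash
python3 -c "
from h import *
shift(0,-15,130)
f=grab_frame('wrist');crop(f,(320,240),640,480,1,'pics/w1.png',proj(f,[[565.8,-114.9,80]]))
"
```

```text
t 1.9 tcp [ 531.5 -165.3  203.7] clampxy -20.5 -57.4 tipz 186.7 F [ 0.8 -1.7 -0.2] open 0.0 yaw -0.239 tilt [ 0.0015 -0.0006]
shift cm [ 2.1  -4.21  7.37] spin deg 0.9
```

View pics/w1.png

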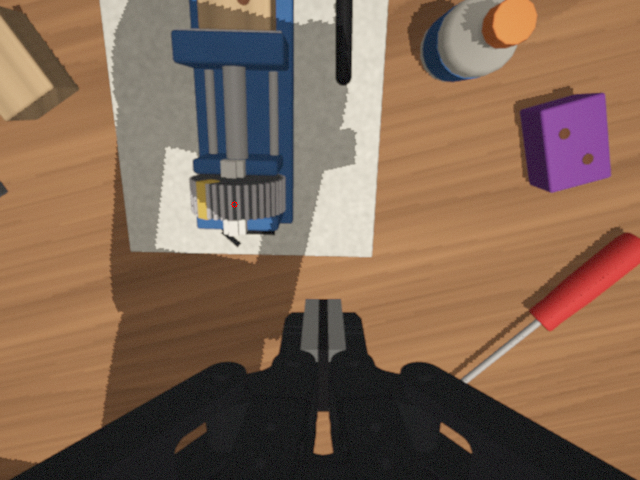

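The wrist view shows the wheel at about (row 197, col 238). The predicted top falls at (204, 235), and the mark is on the left at col 203. I'll go above the wheel top.

{"method": "play_rows", "body": {
  "motion": "0 1 -2.5 2 0.9; 0 2 -5 4 0.9; 0 2.1 -5.7 7 0.9; 0 2.1 -5.7 9.5 0.9; 0 2.1 -5.7 9.9 0.9"
}}

```text
t: 2.45
eef_pos: [562.9, -115.9, 101.5]
eef_rot: [-0.001, 0.992, -0.127, -0.002]
contact_force: [0.2, 0.1, 0.8]
opening: -0.0
```

{"method": "play_rows", "body": {
  "motion": "0 0 0 0 0"
}}

```text
t: 2.55
eef_pos: [563.9, -116.7, 104.3]
eef_rot: [-0.0, 0.992, -0.127, -0.0]
contact_force: [0.7, 0.9, 0.4]
opening: -0.001
```

```bash
python3 -c "
from h import *
shift(0,0,94)
f=grab_frame('wrist');crop(f,(320,240),640,480,1,'pics/w2.png',proj(f,[[565.8,-114.9,80]]))
f=grab_frame('side');crop(f,(310,225),130,100,6,'pics/s2.png')
"
```

```text
t 2.55 tcp [ 563.9 -116.7  104.3] clampxy -1.4 -2.2 tipz 87.3 F [0.7 0.9 0.4] open -0.0 yaw -0.255 tilt [-0.0009  0.0004]
shift cm [ 0.14 -0.22  1.03] spin deg -0.0
```

View pics/w2.png

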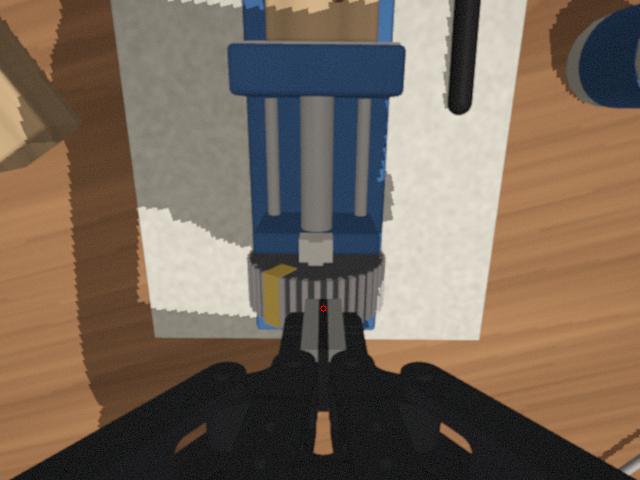

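View pics/s2.png

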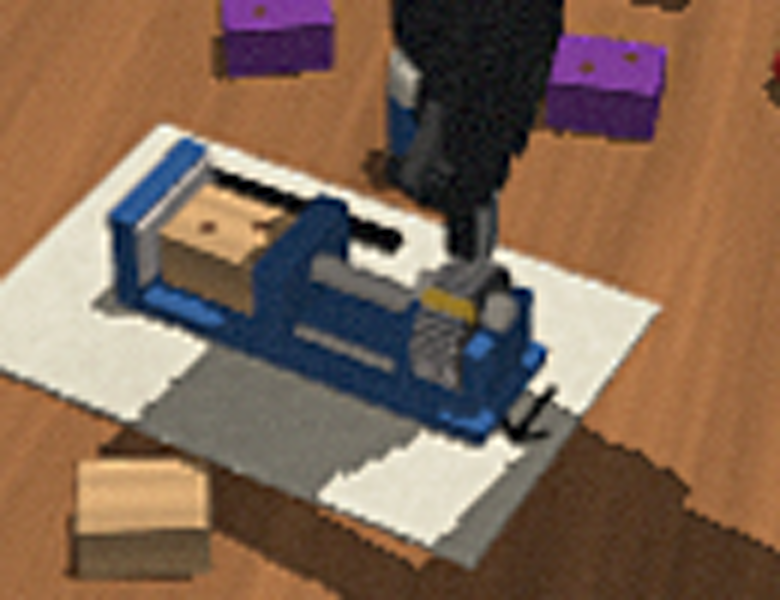

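{"method": "play_rows", "body": {
  "motion": "0 0.15 1.3 0 0; 0 0.15 2.6 0 0; 0 0.15 2.6 0.5 0; 0 0.15 2.6 1.0 0; 0 0.15 2.6 1.0 0"
}}

```text
t: 3.15
eef_pos: [558.5, -142.1, 93.5]
eef_rot: [-0.0, 0.992, -0.127, -0.001]
contact_force: [-0.5, -0.3, 0.9]
opening: 0.002
```

```bash
python3 -c "
from h import *
shift(0,-28,94)
"
```

```text
t 3.15 tcp [ 558.5 -142.1   93.5] clampxy -0.2 -28.2 tipz 76.5 F [-0.5 -0.3  0.9] open 0.0 yaw -0.255 tilt [-0.0011  0.0007]
shift cm [ 0.02 -0.02 -0.05] spin deg -0.0
```

First stroke, half way, to check the force.

{"method": "play_rows", "body": {
  "motion": "0 0 -0.7 0 0; 0 0 -1.4 0 0; 0 0 -2.1 0 0; 0 0 -2.8 0 0; 0 0 -2.8 0 0"
}}

```text
t: 3.65
eef_pos: [566.6, -113.6, 94.9]
eef_rot: [-0.0, 0.992, -0.126, 0.0]
contact_force: [-0.0, 0.8, 5.7]
opening: 0.002
```

```bash
python3 -c "
from h import *
where()
f=grab_frame('wrist');crop(f,(320,260),200,160,4,'pics/w3.png')
f=grab_frame('side');crop(f,(310,225),130,100,6,'pics/s3.png')
"
```

```text
t 3.65 tcp [ 566.6 -113.6   94.9] clampxy 0.4 1.5 tipz 77.9 F [-0.   0.8  5.7] open 0.0 yaw -0.254 tilt [0.0009 0.0002]
```

View pics/w3.png

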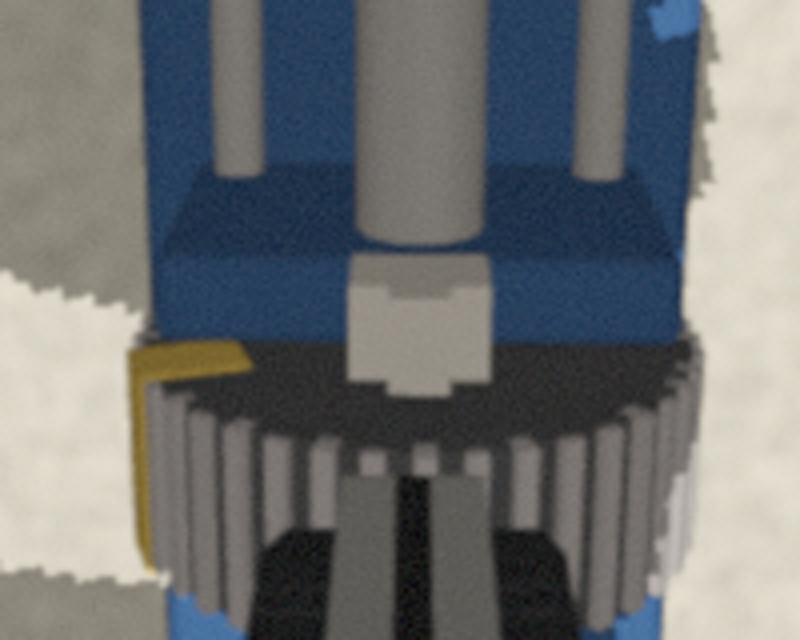

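View pics/s3.png

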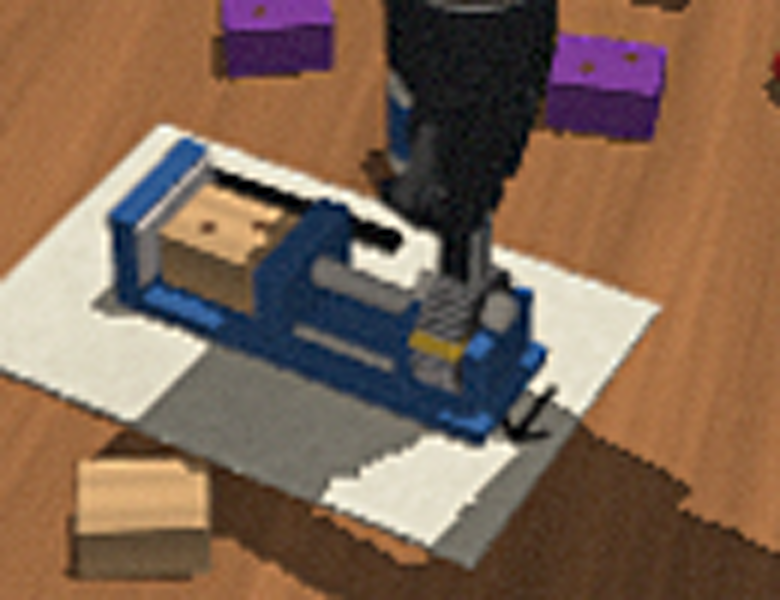

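The half stroke moved the mark from the upper left to about level on the left (1.5 rad) at 5.7 N, which is about 2 mm down. I'll continue a little deeper.

{"method": "play_rows", "body": {
  "motion": "0 0 -0.7 0.1 0; 0 0 -1.4 0.1 0; 0 0 -2.1 0.1 0; 0 0 -2.8 0.1 0; 0 0 -2.8 0 0"
}}

```text
t: 4.25
eef_pos: [573.1, -86.7, 94.1]
eef_rot: [-0.0, 0.992, -0.126, -0.0]
contact_force: [0.4, 0.4, 0.1]
opening: -0.0
```

{"method": "play_rows", "body": {
  "motion": "0 0 0 -1.5 0; 0 0 2 -1.5 0; 0 0 5 -1.5 0; 0 0 5.6 -1.5 0; 0 0 5.6 0.1 0"
}}

```text
t: 4.75
eef_pos: [559.8, -143.8, 95.9]
eef_rot: [0.0, 0.992, -0.128, 0.002]
contact_force: [0.3, -0.1, 0.3]
opening: -0.002
```

```bash
python3 -c "
from h import *
shift(0,-28,94)
f=grab_frame('wrist');crop(f,(390,250),250,200,3,'pics/w4.png')
f=grab_frame('side');crop(f,(310,225),130,100,6,'pics/s4.png')
"
```

```text
t 4.75 tcp [ 559.8 -143.8   95.9] clampxy 1.5 -29.4 tipz 78.9 F [ 0.3 -0.1  0.3] open -0.0 yaw -0.257 tilt [ 0.0036 -0.0014]
shift cm [-0.15 -0.14  0.19] spin deg -0.1
```

View pics/w4.png

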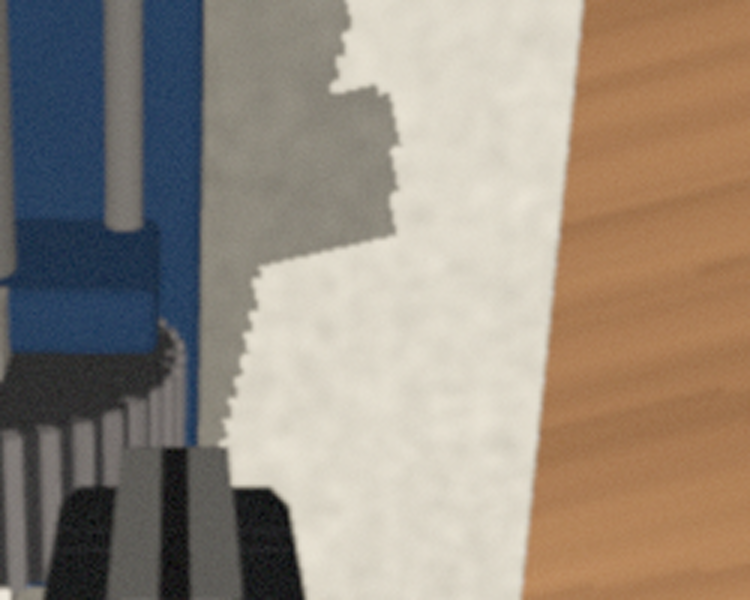

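View pics/s4.png

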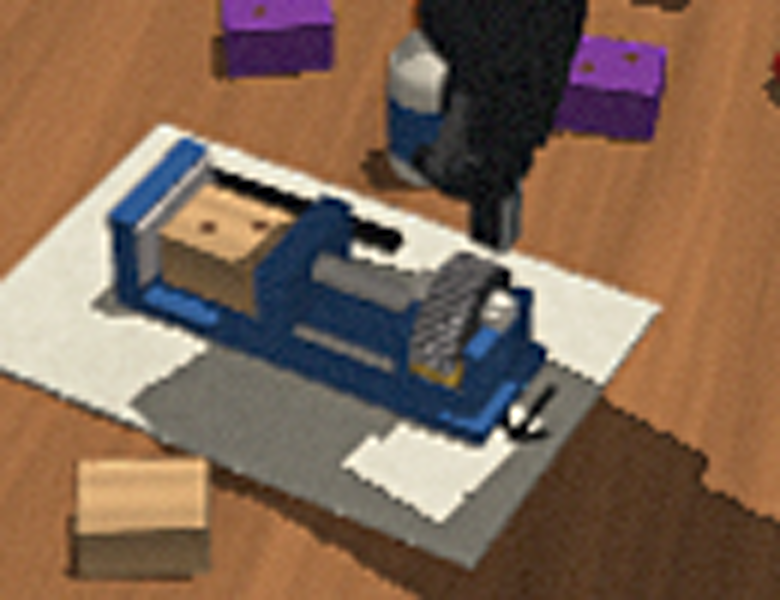

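Mark is now at the lower left, about 2 rad. Next comes a full stroke and return.

{"method": "play_rows", "body": {
  "motion": "0 0 -0.6 0.05 0; 0 0 -1.8 0.05 0; 0 0 -3.2 0.05 0; 0 0 -4.4 0.05 0; 0 0 -5.6 0.05 0"
}}

```text
t: 5.35
eef_pos: [573.7, -86.3, 93.7]
eef_rot: [-0.0, 0.992, -0.127, 0.001]
contact_force: [-0.5, 0.1, 0.7]
opening: -0.0
```

{"method": "play_rows", "body": {
  "motion": "0 0 0 0 0; 0 0 0 -1.5 0; 0 0 2.8 -1.5 0; 0 0 5.6 -1.5 0; 0 0 5.6 0 0"
}}

```text
t: 5.85
eef_pos: [559.4, -145.4, 95.5]
eef_rot: [0.001, 0.992, -0.128, 0.002]
contact_force: [-0.1, -0.2, 0.3]
opening: 0.001
```

{"method": "play_rows", "body": {
  "motion": "0 0 0 0 0; 0 0 -1.4 0 0; 0 0 -2.8 0 0; 0 0 -2.8 0 0; 0 0 -2.8 0 0"
}}

```text
t: 6.35
eef_pos: [566.7, -112.9, 94.0]
eef_rot: [-0.0, 0.992, -0.126, 0.0]
contact_force: [-2.1, 1.5, 7.1]
opening: 0.003
```

```bash
cat >> h.py <<'E'
def yellow(f,name):
    im=f["image"];h=cv2.cvtColor(im,cv2.COLOR_RGB2HSV)
    m=((h[...,0]>18)&(h[...,0]<32)&(h[...,1]>140)&(h[...,2]>70)).astype(np.uint8)
    c0=proj(f,[[*C,60]])[0]; 
    rad=60*np.linalg.norm(proj(f,[[*(C+cx),60]])[0]-c0)
    yy,xx=np.mgrid[:480,:640]; m[(xx-c0[0])**2+(yy-c0[1])**2>rad**2]=0
    n,l,s,ce=cv2.connectedComponentsWithStats(m)
    if n<2: print(name,"no yellow");return
    i=1+np.argmax(s[1:,4]); 
    th=np.arange(-3.14,3.14,.02)
    P=np.array([[*(C+cy*32*np.sin(t)),48+32*np.cos(t)] for t in th])
    d=np.linalg.norm(proj(f,P)-ce[i],axis=1);k=d.argmin()
    print(name,"area",s[i,4],"cen",ce[i].round(1),"theta",th[k].round(2),"err",d[k].round(1))
E
python3 -c "
from h import *
where()
f=grab_frame('wrist');crop(f,(320,260),200,160,4,'pics/w5.png');yellow(f,'w')
f=grab_frame('side');crop(f,(310,225),130,100,6,'pics/s5.png');yellow(f,'s')
"
```

```text
t 6.35 tcp [ 566.7 -112.9   94. ] clampxy 0.4 2.2 tipz 77.0 F [-2.1  1.5  7.1] open 0.0 yaw -0.253 tilt [0.001  0.0005]
w no yellow
s no yellow
```

View pics/w5.png

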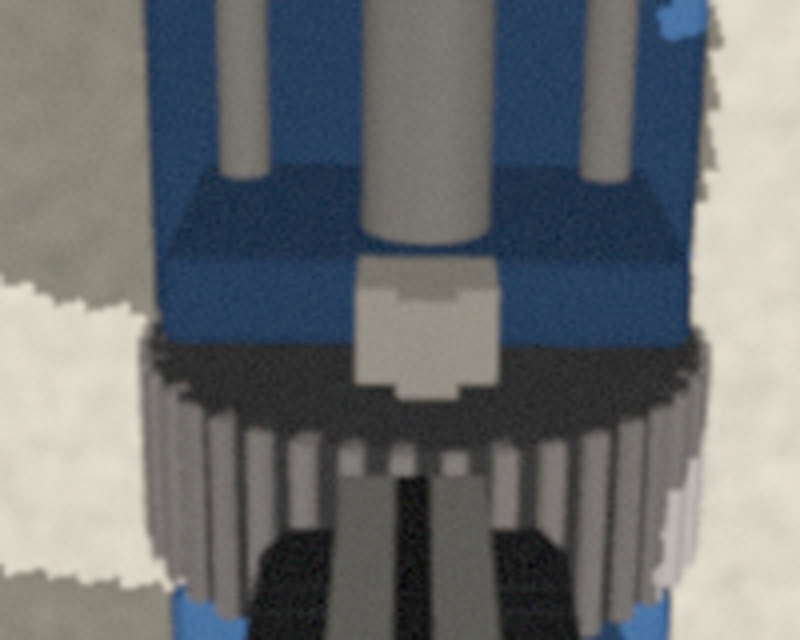

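View pics/s5.png

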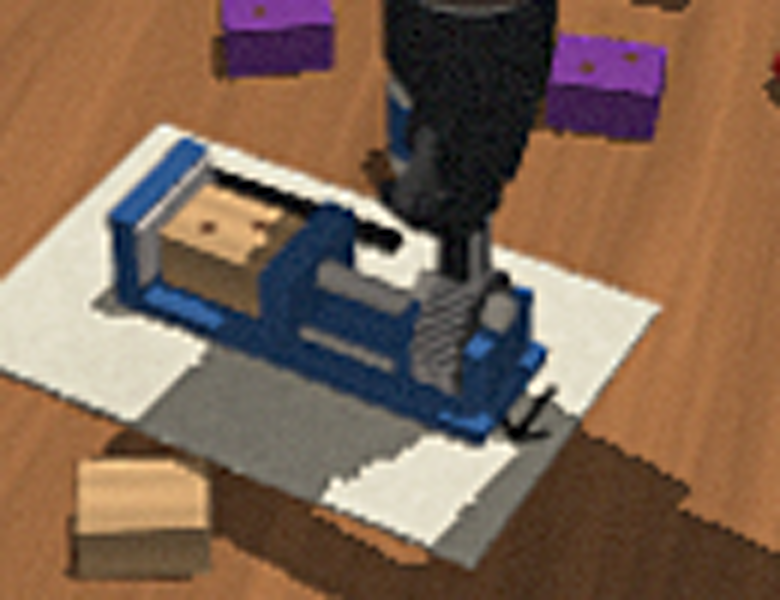

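The mark is hidden underneath, estimated at about 4 rad. I'll finish this stroke and do another half, then look.

{"method": "play_rows", "body": {
  "motion": "0 0 -1.0 0 0; 0 0 -2.0 0 0; 0 0 -2.8 0 0; 0 0 -2.8 -1.5 0; 0 0 0 -1.5 0"
}}

```text
t: 6.95
eef_pos: [567.3, -112.9, 110.4]
eef_rot: [-0.0, 0.992, -0.125, 0.001]
contact_force: [0.8, -1.1, 0.7]
opening: 0.004
```

{"method": "play_rows", "body": {
  "motion": "0 0 2.8 0 0; 0 0 2.8 1.5 0; 0 0 2.8 1.5 0; 0 0 1.4 1.5 0; 0 0 0 1.5 0"
}}

```text
t: 7.45
eef_pos: [566.4, -113.8, 93.8]
eef_rot: [0.0, 0.992, -0.127, 0.0]
contact_force: [-2.8, -2.1, 6.6]
opening: 0.002
```

{"method": "play_rows", "body": {
  "motion": "0 0 0 0 0"
}}

```text
t: 7.55
eef_pos: [566.9, -112.2, 94.0]
eef_rot: [-0.0, 0.992, -0.126, 0.0]
contact_force: [-2.4, 1.8, 6.6]
opening: 0.001
```

```bash
python3 -c "
from h import *
where()
f=grab_frame('wrist');crop(f,(320,260),200,160,4,'pics/w6.png');yellow(f,'w')
f=grab_frame('side');yellow(f,'s')
"
```

```text
t 7.55 tcp [ 566.9 -112.2   94. ] clampxy 0.4 2.9 tipz 77.0 F [-2.4  1.8  6.6] open 0.0 yaw -0.253 tilt [0.001  0.0005]
w area 696 cen [382.5 296.1] theta -0.78 err 19.5
s area 4 cen [328.5 221.5] theta -1.58 err 1.1
```

View pics/w6.png

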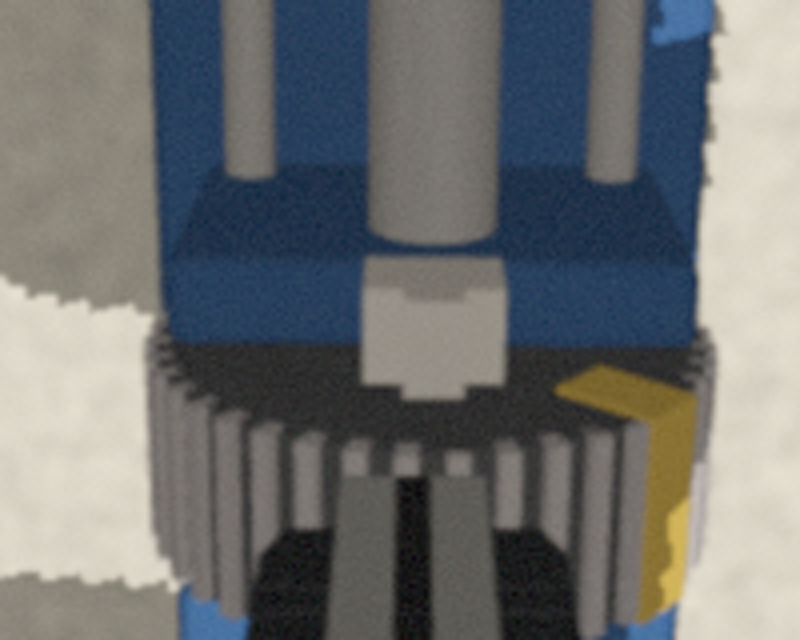

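The mark has come to the right side, about 5.3 rad, which makes roughly 1.27 rad per stroke. I'll continue with full strokes.

{"method": "play_rows", "body": {
  "motion": "0 0 -1.0 0 0; 0 0 -2.0 0 0; 0 0 -2.8 0 0; 0 0 -2.8 -1.5 0; 0 0 0 -1.5 0"
}}

```text
t: 8.15
eef_pos: [567.3, -112.9, 110.4]
eef_rot: [-0.0, 0.992, -0.125, 0.001]
contact_force: [1.4, -1.6, -0.2]
opening: 0.003
```

{"method": "play_rows", "body": {
  "motion": "0 0 2.8 0 0; 0 0 2.8 1.5 0; 0 0 2.8 1.5 0; 0 0 1.4 1.5 0; 0 0 0 1.5 0"
}}

```text
t: 8.65
eef_pos: [566.4, -113.8, 93.8]
eef_rot: [0.0, 0.992, -0.127, 0.0]
contact_force: [-2.6, -1.0, 6.0]
opening: -0.003
```

{"method": "play_rows", "body": {
  "motion": "0 0 0 0 0"
}}

```text
t: 8.75
eef_pos: [566.9, -112.2, 94.0]
eef_rot: [-0.0, 0.992, -0.126, 0.0]
contact_force: [-1.5, 1.8, 6.5]
opening: -0.001
```

```bash
python3 -c "
from h import *
where()
f=grab_frame('wrist');crop(f,(320,260),200,160,4,'pics/w7.png');yellow(f,'w')
f=grab_frame('side');yellow(f,'s');crop(f,(310,225),130,100,6,'pics/s7.png')
"
```

```text
t 8.75 tcp [ 566.9 -112.2   94. ] clampxy 0.4 2.9 tipz 77.0 F [-1.5  1.8  6.5] open -0.0 yaw -0.253 tilt [0.001  0.0005]
w area 784 cen [287.6 297.9] theta 0.76 err 17.4
s area 21 cen [319.5 225.2] theta 0.64 err 0.2
```

View pics/w7.png

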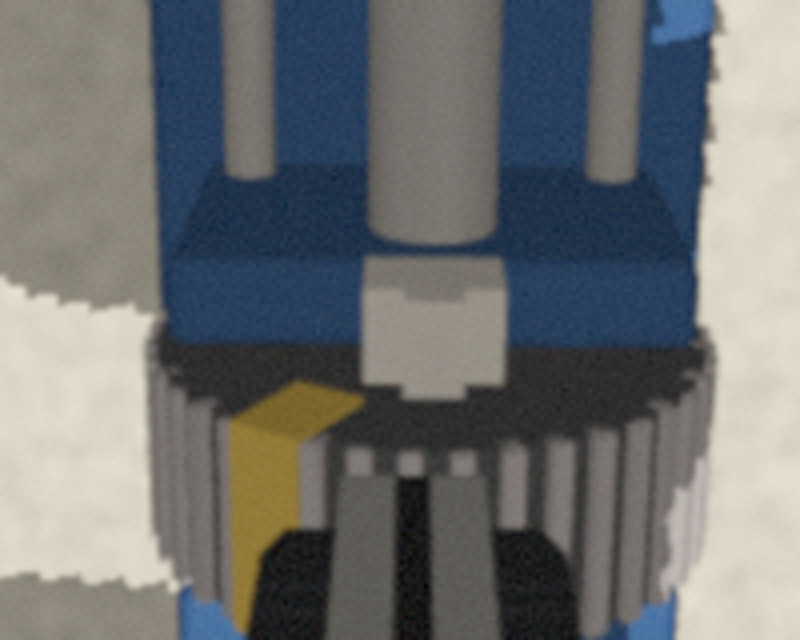

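View pics/s7.png

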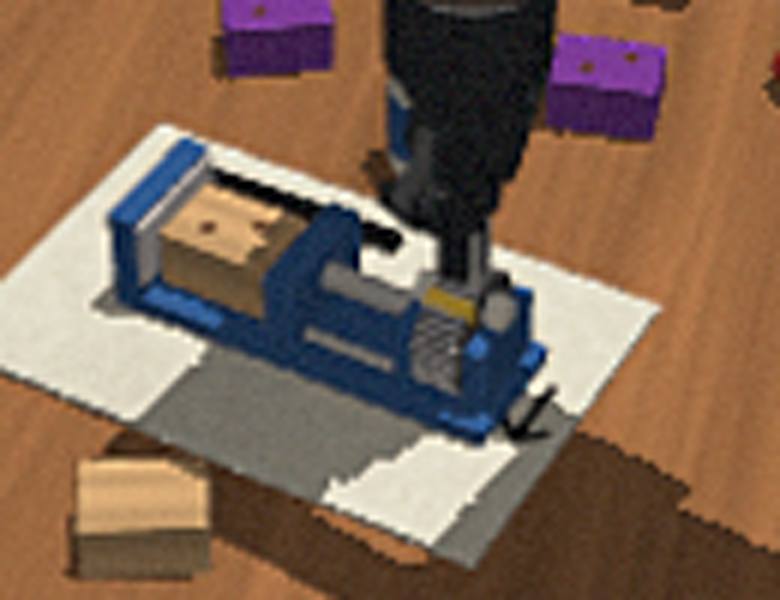

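The mark passed the top the first time and is now at about 6.95 rad, at 1.6 rad per cycle. I need about 5.6 rad more: 3 cycles, then a trimmed finish.

{"method": "play_rows", "body": {
  "motion": "0 0 -1.0 0 0; 0 0 -2.0 0 0; 0 0 -2.8 0 0; 0 0 -2.8 -1.5 0; 0 0 0 -1.5 0"
}}

```text
t: 9.35
eef_pos: [567.3, -112.9, 110.4]
eef_rot: [-0.0, 0.992, -0.125, 0.001]
contact_force: [0.3, -1.4, 0.3]
opening: -0.001
```

{"method": "play_rows", "body": {
  "motion": "0 0 2.8 0 0; 0 0 2.8 1.5 0; 0 0 2.8 1.5 0; 0 0 1.4 1.5 0; 0 0 0 1.5 0"
}}

```text
t: 9.85
eef_pos: [566.4, -113.8, 93.8]
eef_rot: [0.0, 0.992, -0.127, 0.0]
contact_force: [-2.9, -0.6, 5.4]
opening: 0.003
```

{"method": "play_rows", "body": {
  "motion": "0 0 0 0 0"
}}

```text
t: 9.95
eef_pos: [566.9, -112.2, 94.0]
eef_rot: [-0.0, 0.992, -0.126, 0.0]
contact_force: [-1.9, 2.3, 5.8]
opening: 0.001
```

```bash
python3 -c "
from h import *
where()
f=grab_frame('wrist');yellow(f,'w')
f=grab_frame('side');yellow(f,'s');crop(f,(310,225),130,100,6,'pics/s8.png')
"
```

```text
t 9.95 tcp [ 566.9 -112.2   94. ] clampxy 0.4 2.9 tipz 77.0 F [-1.9  2.3  5.8] open 0.0 yaw -0.253 tilt [0.001  0.0005]
w no yellow
s area 12 cen [318.6 237.9] theta 2.36 err 0.4
```

View pics/s8.png

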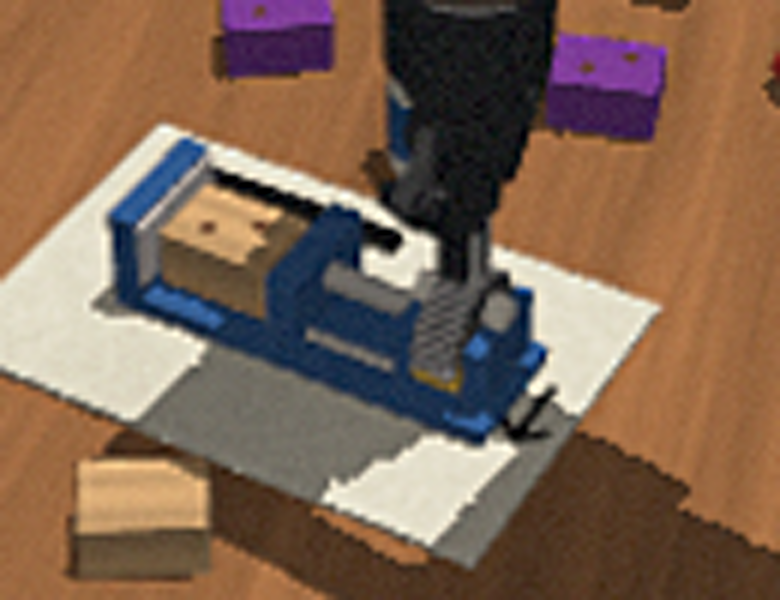

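The mark is at about 8.6 rad. Two more cycles.

{"method": "play_rows", "body": {
  "motion": "0 0 -1.0 0 0; 0 0 -2.0 0 0; 0 0 -2.8 0 0; 0 0 -2.8 -1.5 0; 0 0 0 -1.5 0"
}}

```text
t: 10.55
eef_pos: [567.3, -112.9, 110.5]
eef_rot: [-0.0, 0.992, -0.125, 0.001]
contact_force: [0.2, -1.0, 0.1]
opening: -0.002
```

{"method": "play_rows", "body": {
  "motion": "0 0 2.8 0 0; 0 0 2.8 1.5 0; 0 0 2.8 1.5 0; 0 0 1.4 1.5 0; 0 0 0 1.5 0"
}}

```text
t: 11.05
eef_pos: [566.4, -113.8, 93.8]
eef_rot: [0.0, 0.992, -0.127, 0.0]
contact_force: [-2.2, -1.0, 6.6]
opening: 0.002
```

{"method": "play_rows", "body": {
  "motion": "0 0 0 0 0"
}}

```text
t: 11.15
eef_pos: [566.9, -112.2, 94.0]
eef_rot: [-0.0, 0.992, -0.126, 0.0]
contact_force: [-2.0, 2.4, 7.1]
opening: 0.0
```

{"method": "play_rows", "body": {
  "motion": "0 0 -1.0 0 0; 0 0 -2.0 0 0; 0 0 -2.8 0 0; 0 0 -2.8 -1.5 0; 0 0 0 -1.5 0"
}}

```text
t: 11.65
eef_pos: [567.4, -112.9, 110.5]
eef_rot: [-0.0, 0.992, -0.125, 0.001]
contact_force: [0.5, -0.4, -1.4]
opening: 0.001
```

{"method": "play_rows", "body": {
  "motion": "0 0 2.8 0 0; 0 0 2.8 1.5 0; 0 0 2.8 1.5 0; 0 0 1.4 1.5 0; 0 0 0 1.5 0"
}}

```text
t: 12.15
eef_pos: [566.4, -113.8, 93.8]
eef_rot: [0.0, 0.992, -0.127, 0.0]
contact_force: [-2.1, -1.7, 6.8]
opening: 0.004
```

{"method": "play_rows", "body": {
  "motion": "0 0 0 0 0"
}}

```text
t: 12.25
eef_pos: [566.9, -112.2, 94.0]
eef_rot: [-0.0, 0.992, -0.126, 0.0]
contact_force: [-3.2, 1.9, 6.7]
opening: 0.0
```

```bash
python3 -c "
from h import *
where()
f=grab_frame('wrist');yellow(f,'w');crop(f,(320,260),200,160,4,'pics/w9.png')
f=grab_frame('side');yellow(f,'s')
"
```

```text
t 12.25 tcp [ 566.9 -112.2   94. ] clampxy 0.4 2.9 tipz 77.0 F [-3.2  1.9  6.7] open 0.0 yaw -0.253 tilt [0.001  0.0005]
w area 26 cen [395.2 264.9] theta -2.1 err 11.8
s no yellow
```

View pics/w9.png

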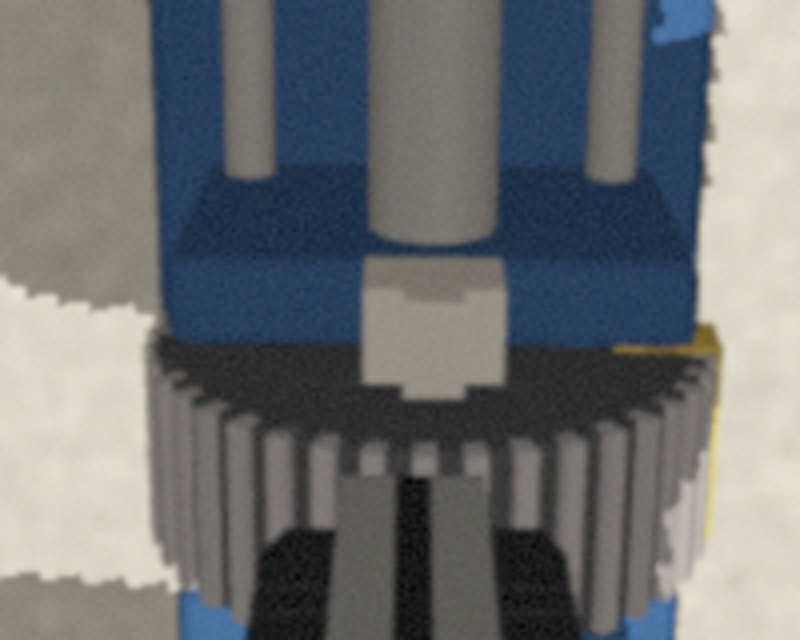

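The mark is at the right, about level (about 10.95 rad). I need about 1.6 rad: one more cycle to mid-stroke, which cannot overshoot at 1.2 to 1.65 rad per cycle, then a check.

{"method": "play_rows", "body": {
  "motion": "0 0 -1.0 0 0; 0 0 -2.0 0 0; 0 0 -2.8 0 0; 0 0 -2.8 -1.5 0; 0 0 0 -1.5 0"
}}

```text
t: 12.85
eef_pos: [567.3, -112.9, 110.4]
eef_rot: [-0.0, 0.992, -0.125, 0.001]
contact_force: [0.5, -0.9, 0.8]
opening: -0.001
```

{"method": "play_rows", "body": {
  "motion": "0 0 2.8 0 0; 0 0 2.8 0 0"
}}

```text
t: 13.05
eef_pos: [558.7, -144.4, 109.1]
eef_rot: [0.0, 0.992, -0.128, 0.0]
contact_force: [0.6, 0.1, -0.5]
opening: 0.001
```

```bash
python3 -c "
from h import *
shift(0,-28,94)
f=grab_frame('wrist');yellow(f,'w');crop(f,(250,250),250,200,3,'pics/w10.png')
f=grab_frame('side');yellow(f,'s')
"
```

```text
t 13.05 tcp [ 558.7 -144.4  109.1] clampxy 0.5 -30.3 tipz 92.1 F [ 0.6  0.1 -0.5] open 0.0 yaw -0.256 tilt [ 0.0007 -0.0009]
shift cm [-0.06 -0.23  1.51] spin deg -0.1
w area 496 cen [306.  276.2] theta -2.38 err 17.4
s area 1 cen [329. 220.] theta -1.42 err 1.6
```

View pics/w10.png

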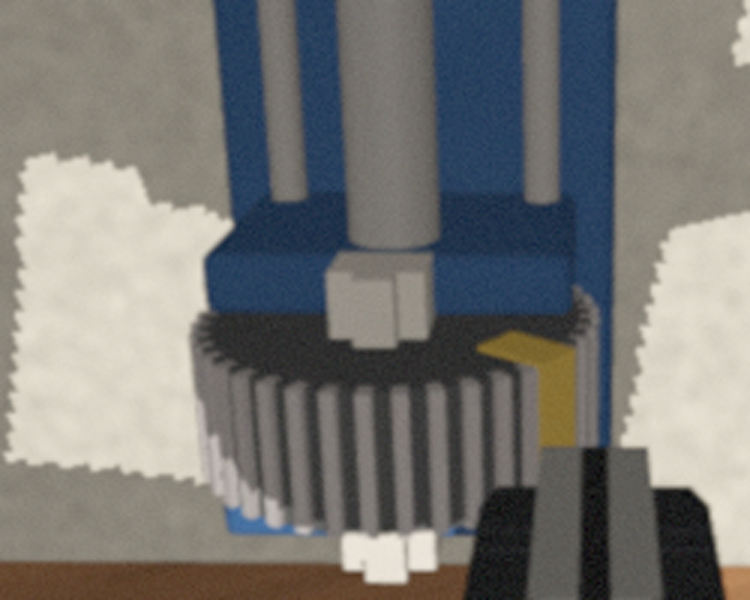

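The mark is at about -0.9 from the top. I'll do a half stroke, then trim.

{"method": "play_rows", "body": {
  "motion": "0 0 0 1.5 0; 0 0 0 1.5 0; 0 0 -1.4 1.5 0; 0 0 -2.8 1.5 0; 0 0 -2.8 1.5 0"
}}

```text
t: 13.65
eef_pos: [566.4, -112.9, 93.2]
eef_rot: [-0.0, 0.992, -0.126, -0.0]
contact_force: [-3.8, 3.3, 6.7]
opening: -0.002
```

```bash
python3 -c "
from h import *
where()
f=grab_frame('wrist');yellow(f,'w');crop(f,(320,260),200,160,4,'pics/w11.png')
"
```

```text
t 13.65 tcp [ 566.4 -112.9   93.2] clampxy 0.1 2.0 tipz 76.2 F [-3.8  3.3  6.7] open -0.0 yaw -0.253 tilt [-0.0001  0.0006]
w area 364 cen [332.  289.1] theta -3.12 err 25.7
```

View pics/w11.png

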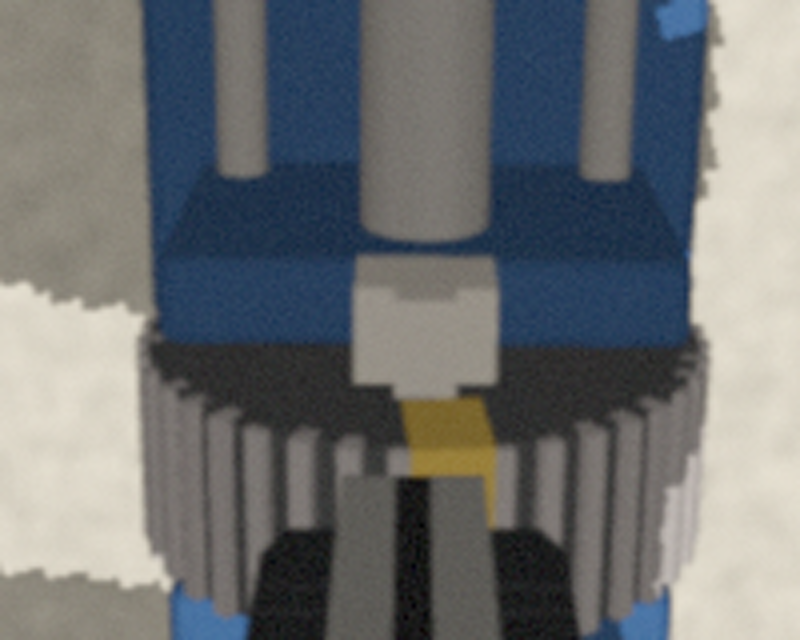

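The mark is within about 0.1 rad of the top. I'll lift straight off and inspect.

{"method": "play_rows", "body": {
  "motion": "0 0 -0.2 0 0; 0 0 -0.2 0 0; 0 0 -0.2 -1 0; 0 0 -0.2 -4 0; 0 0 -0.2 -7 0"
}}

```text
t: 14.2
eef_pos: [566.3, -112.4, 163.8]
eef_rot: [-0.0, 0.992, -0.127, -0.001]
contact_force: [0.5, -0.6, 0.4]
opening: -0.0
```

{"method": "play_rows", "body": {
  "motion": "0 -3 0 -4 0; 0 -6 0 -6 0; 0 -6 0 -6 0; 0 -6 0 -6 0"
}}

```text
t: 14.6
eef_pos: [508.5, -97.6, 223.7]
eef_rot: [0.0, 0.992, -0.127, 0.001]
contact_force: [0.9, -0.2, 0.5]
opening: -0.003
```

```bash
python3 -c "
from h import *
where()
f=grab_frame('wrist');yellow(f,'w');crop(f,proj(f,[[*C,80]])[0],200,160,4,'pics/w12.png')
f=grab_frame('side');yellow(f,'s');crop(f,(298,228),130,100,6,'pics/s12.png')
f=grab_frame('top');yellow(f,'t');crop(f,(380,200),160,150,4,'pics/t12.png')
"
```

```text
t 14.6 tcp [508.5 -97.6 223.7] clampxy -59.8 2.3 tipz 206.7 F [ 0.9 -0.2  0.5] open -0.0 yaw -0.254 tilt [ 0.0016 -0.0004]
w area 389 cen [327.7 135.6] theta 0.04 err 1.5
s area 17 cen [323.  220.1] theta 0.02 err 0.8
t no yellow
```

View pics/w12.png

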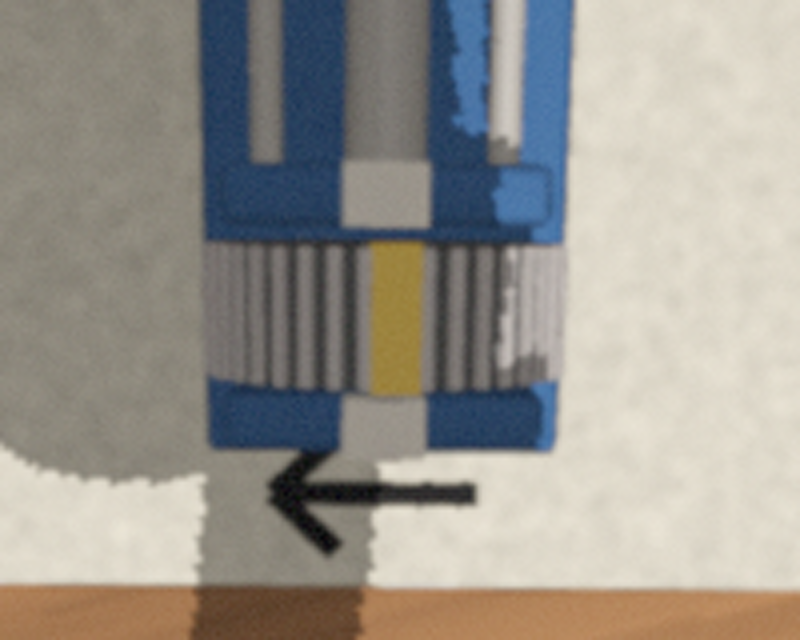

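View pics/s12.png

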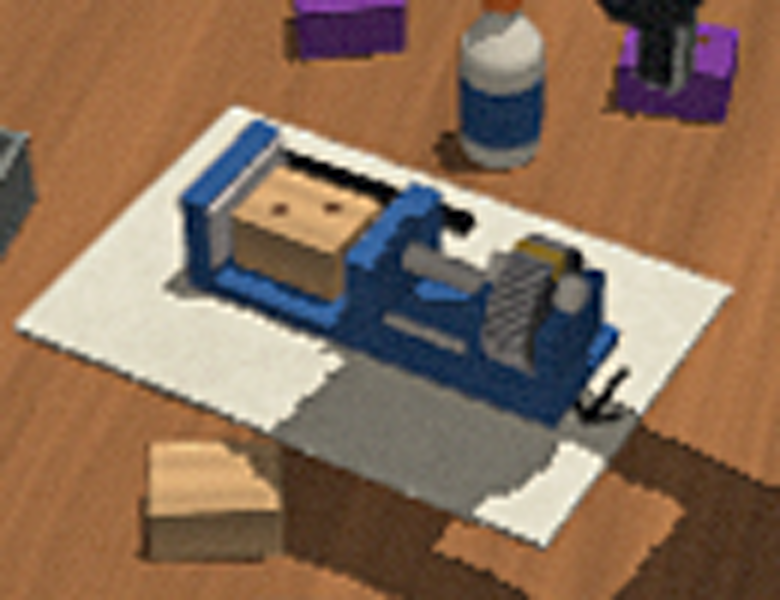

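View pics/t12.png

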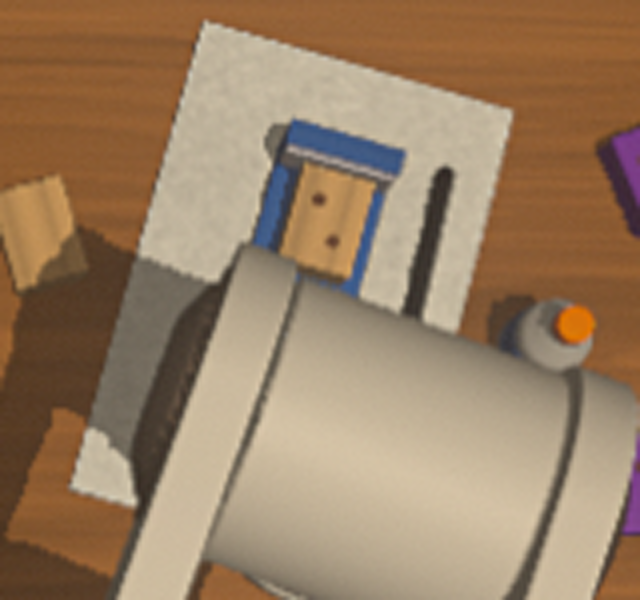

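The mark reads 0.04 rad from the top in the wrist view and 0.02 in the side view. The jaw has backed off about 11 to 12 mm (22 px in the crop at 1.9 px/mm), which fits two turns from tight. The block and bystanders are unmoved.

```bash
python3 -c "
from rig import *
print(close_job())"
```

```text
the job is handed in; nothing more can be done
None
```

I rolled the wheel anticlockwise with the closed fingertips, pressing about 3 mm down, until the yellow mark came to the top for the second time. Then I lifted clear and handed the job in at about 14.8 s.

**Last checks:**
- **Mark:** it is at the top between the white pointers, 0.04 rad off in the wrist view and 0.02 rad in the side view.
- **Turns:** the moving jaw has backed off about 11–12 mm, which fits two turns from tight. I judged this by eye from the side pictures.
- **Other things:** in the side and top pictures the block lies level in its place. The marker, spare block and glue bottle look unmoved. I didn't check the tub, drill or screwdriver in the final pictures, but the arm only worked at the wheel.
- **Contact:** the gripper was well above the clamp with no contact force beyond noise.

**Disagreements and gaps:**
- The top camera could not see the mark at the end because the arm was in the way.
- The wheel turned 1.2–1.65 rad per stroke rather than a steady amount, so I counted from the pictures instead of from strokes.
- My angle script was unreliable in the wrist pictures taken close to the wheel, so I read those by eye.

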